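# Cull the broken toe separators and pin the hamper shut

## Task

Two of the six wooden toe separators on the bench are damaged: one has a prong snapped off to a stub, the other has lost a whole end. Put those two in the hamper, then shut its lid and push the loose retaining pin from its stand down through the lid's tab and the tab below it until the pin's head rests on the lid's tab. Leave the four sound separators and everything else on the bench where they are.

Things in the scene. Friction and masses are not known exactly. Their poses are not given: they have to be found in the camera images.
- hamper: Small wicker-look plastic hamper, fixed open box 170 (x) x 250 (y) x 110 mm high, walls and floor 5 mm. Origin: centre of its underside, z up. The lid is hinged along the +x rim, towards the robot's right, and stands open, about upright, at the start; the -x side is the front and bears a tab with a hole.
- lid (a joint): Hinge angle of the hamper's lid, rad: 0 = shut, 1.57 = upright, 1.9 = stop, leaning back outward. The lid is 170 mm from hinge to front rim, 250 mm wide, 10 mm thick, 0.2 kg. Light hinge friction holds it where it is left between about 1.25 and 1.9; below about 1.25 it falls shut by itself.
- lid_hinge (a point): Middle of the hinge line, on the hamper's +x rim at 110 mm height, on the lid's inner face; the hinge line runs along the hamper's y.
- lid_hole (a point): Centre of the upper mouth of the 16 mm hole through the lid's tab (45 x 50 x 10 mm thick), 190 mm from the hinge and so 20 mm in front of the front rim; with the lid shut it is 120 mm up, straight above hamper_hole and open upwards.
- hamper_hole (a point): Centre of the upper mouth of the 16 mm hole through the fixed tab (45 x 50 x 12 mm thick) on the hamper's front: hamper frame x = -105, y = 0, z = 106 mm. With the lid shut the two tabs lie one above the other, 4 mm apart, and nothing is below the hole.
- pin: Loose retaining pin, 100 mm long, standing upright, tip down, in the pin stand at the start. Origin at the tip, z up along the pin. Steel shaft 11 mm in diameter from 0 to 60 mm, tapered to 6 mm over the first 10 mm; above it a square grey head 24 x 24 mm (sides along its x and y) from 60 to 100 mm, which cannot pass the holes. About 60 g.
- pin_neck (a point): On the pin's axis at the underside of its head, 60 mm above the tip.
- pin_tip (a point): The pin's tip (its lowest point).
- pin_stand: Dark wooden block 48 x 48 x 45 mm high, fixed, with a 13 mm upright hole right through; the pin stands in it on the bench. Origin: centre of its underside.
- stub: Damaged toe separator: same size, origin, axes and grip as sound_a, but its prong at y = +52 is snapped off to an 8 mm stub.
- short: Damaged toe separator: same origin, axes, section and grip as sound_a, but one end is broken off: only three prongs (y = -24, +24, +52) on a spine 91 mm long (y from -32 to +59; origin still 59 mm from the whole end).
- jar: Clear acrylic jar with a white screw top, 70 mm across, 86 high, standing among the separators; bystander. Origin: centre of its underside.
- pumice: Grey pumice, 60 x 95 x 42 mm high, among the separators; bystander. Origin: centre of its underside.
- lotion: White lotion bottle, 56 mm across, 190 high, between the separators and the hamper; bystander. Origin: centre of its underside.
- tool_case: Stainless pedicure tool case, 80 x 180 x 33 mm high, beyond the separators; bystander. Origin: centre of its underside.
- tumbler: White ceramic tumbler, 72 mm across, 85 high, at the far left of the separators; bystander. Origin: centre of its underside.
- nail_brush: Nail brush, 40 x 110 x 36 mm high, between the robot and the separators; bystander. Origin: centre of its underside.
- sound_a: Sound wooden toe separator, a comb lying flat, 52 (x) x 118 (y) x 20 mm high. Origin: centre of the outline's underside. Spine along y, 20 wide (x -26 to -6), 20 high; four prongs, 13 wide, 32 long, 18 high, to x = +26, at y = -52, -24, +24, +52. Grip the spine's 20 mm width at x = -16, y = 0: one finger goes in the 35 mm middle gap. 55 g.
- sound_b: Sound wooden toe separator, four full prongs, exactly like sound_a.
- sound_c: Sound wooden toe separator, four full prongs, exactly like sound_a.
- sound_d: Sound wooden toe separator, four full prongs, exactly like sound_a.
There are look-alikes about, which are no part of the job. Leave any blue look-alike of the stub alone. Leave any yellow look-alike of the short alone.

How it is judged:
By the outcome, as a careful person would: the job done as asked, in the order asked, and still so for the second after the job is handed in, with the robot touching nothing.
It also fails if it takes over 72 s, if anything falls off the work surface, if the arm or the gripper's body presses on something with over 40 N, if the wrist force passes 120 N, or if a joint passes its speed limit or range.

## Robot

A 7-joint arm with a two-finger parallel gripper is mounted at the origin on the work surface. World frame = base frame: x ahead of the robot, y to its left, z up, the work surface at z = 0. Lengths are in m, angles in rad, forces in N, time in s.
With the tool pointing down it reaches from about 0.4 to 0.85 m from the base axis. Payload 4.5 kg.
Tool frame: the origin (TCP) lies at the very end of the fingers, on their centre line; the grasp point (between the pads) lies 19 mm behind it; z points along the fingers, y is the line along which they close (so a half turn about z gives the same grasp; the last joint's range is limited). The gripper opens to 88 mm and grips with 3 to 60 N. Pads are 18 mm wide; open, the fingers measure 123 mm over their backs; the gripper's body (75 mm by 187 mm) begins 45 mm behind the grasp point.
Start: joints at [1.261, 0.689, -0.195, 1.565, 0.157, 0.902, -0.215], TCP at [0.211, -0.588, 0.239] pointing down, gripper open.
Joint ranges: [-3.01, 3.01], [-0.46, 2.08], [-1.47, 1.51], [0.13, 2.56], [-1, 4.14], [0.04, 2.09], [-2.66, 2.66]. Speed limits (rad/s): [2.57, 2.57, 3.14, 3.14, 3.14, 3.14, 3.14].

## Interface

Orientations are given as a unit quaternion [x, y, z, w].
In Python, from plant import r gives the robot as it stands. The module is installed in compiled form; this text tells all that it offers.
- The arm moves only by the tool step_arm, never from a script. Its argument "increments" is a list of rows, each a list of 2 entries, a list of its own where there are three numbers: the shift along the world's x, y, z in cm, then the turn, a rotation vector about the world's x, y, z in degrees. A call has exactly 10 rows; each row shifts and turns the commanded pose from where the row before left it; what a row does not reach is not made up. A row lasts 1/10 s, in which the tool goes at most 50 mm and 8.59 degrees, less where a joint would pass 70% of its speed; a pose out of reach is approached as far as the arm can. A call is refused whole if a number of a shift passes 5 or a number of a turn 8.59, either way. A call with a gripper value outside its range is refused whole. "fingers" is the opening, from 0 (shut) to 1 (fully open), set as the call begins (left out, the last holds). The fingers move at their own pace and stop on an object; "grip_force" is the grip in N (left out, the last holds). Time passes only in rows, so rows that do not move let the fingers close, or fill a call up. It gives the time, the measured TCP pose, the force, the opening and the grip force at its end, in the units of the state.
- r.get_state(): the state, without advancing time (a new reading comes with each control period).
- r.snapshot(name): name is "scene" or "top" or "wrist"; returns (picture, depth): 480x640x3 uint8, red, green, blue; 480x640 float32, m along the optical axis (not along the pixel's ray), 0 where there is no reading.
- r.calibration(name): a dict with "fov_y" (degrees; the focal length in pixels is half the picture's height over the tangent of half this angle, whatever the lens; pixels are square), "cx", "cy" (the principal point, pixels), "k1" (the pictures are not rectified: a ray, as slopes to the right and down, at radius r is drawn at 1 + k1 r^2 times it, then the intrinsics apply), "R" (3x3) and "t" (3): a world point X has camera coordinates R X + t. Camera axes: x right, y down, z forward; pixel columns grow to the right and rows downward; lengths in m; the calibration is good to about 2 mm. A picture is of the moment at which its call begins: read the wrist's pose just before it. calibration takes no time and is no camera call; for the wrist camera it gives the pose at the moment of the call.
- r.finish_job(): hands the job in; it is judged then, once.
The state is a dict: "clock": time; "q": joint angles; "qd": joint speeds; "joint_torque": joint torques, N m; "tool_pos": TCP position; "eef_rot": TCP orientation; "contact_force": force on the tool from outside, world axes, zero at the start; "moment": the same for the moment, N m; "opening": opening from 0.0 (shut) to 1.0 (fully open); "finger_force": force on a finger pad.
Only numpy, scipy, OpenCV 4.12 (cv2) and the standard library are available. Lean on these libraries where they do the work, as an engineer would, in place of code of your own. Each camera call takes 0.05 s, during which the arm holds its last target. There are 200 camera calls.

## Working session

There is one attempt and no reset: what is moved stays moved. The work goes in short steps, Python scripts to look and compute and a tool call to move; the robot and the scene stay as the last step left them, time stands still between calls to the robot, and variables do not carry over. Pictures are saved under pics/ and viewed, at most 10 in all, crops included, and the job is handed in when it is done.

Besides the shell and the picture viewer there is one more tool, called by a JSON object that holds its "method" and its "body", one argument or row to a line. step_arm: Moves the arm, as the interface text tells. Its arguments: {"type":"object","properties":{"increments":{"type":"array","items":{"type":"array"}},"fingers":{"type":"number"},"grip_force":{"type":"number"}},"required":["increments"]}

```bash
mkdir -p pics; cat > h.py <<'E'
import numpy as np, cv2
from plant import r
def px2w(cal,u,v,depth=None,z=None):
    f=240/np.tan(np.radians(cal["fov_y"])/2)
    x=(u-cal["cx"])/f; y=(v-cal["cy"])/f
    rd=np.hypot(x,y); s=rd
    for _ in range(20): s=rd/(1+cal["k1"]*s*s)
    k=s/rd if rd>0 else 1
    d=np.array([x*k,y*k,1.0]); R=np.array(cal["R"]); t=np.array(cal["t"])
    c=-R.T@t; w=R.T@d
    if z is not None: return c+w*(z-c[2])/w[2]
    return c+w*depth
def w2px(cal,X):
    f=240/np.tan(np.radians(cal["fov_y"])/2)
    c=np.array(cal["R"])@np.array(X)+np.array(cal["t"]); x=c[0]/c[2];y=c[1]/c[2]
    k=1+cal["k1"]*(x*x+y*y); return cal["cx"]+f*x*k, cal["cy"]+f*y*k
def snap(n,fn):
    cal=r.calibration(n); p,d=r.snapshot(n); cv2.imwrite("pics/%s.png"%fn,cv2.cvtColor(p,cv2.COLOR_RGB2BGR)); np.savez("pics/%s.npz"%fn,p=p,d=d,**{k:np.array(v) for k,v in cal.items()}); return cal,p,d
def load(fn):
    z=np.load("pics/%s.npz"%fn); return z,z["p"],z["d"]
E
python3 - <<'E'
from h import *
for n in("top","scene"):
    c,p,d=snap(n,n+"0"); print(n,c)
E
```

```text
top {'fov_y': 43.55364458773447, 'cx': 314.54058624279725, 'cy': 247.01284128886513, 'k1': -0.14641720480377937, 'R': array([[ 0.02048841, -0.99973453, -0.01053971],
       [-0.98444767, -0.01833315, -0.17471887],
       [ 0.17447926,  0.0139555 , -0.98456195]]), 't': array([0.07574515, 0.5269336 , 1.27712672])}
scene {'fov_y': 56.696820423476886, 'cx': 319.0124339095577, 'cy': 234.2181504962255, 'k1': -0.011777591244500629, 'R': array([[ 0.79840468,  0.60199644, -0.01225825],
       [ 0.32288947, -0.44524205, -0.8351658 ],
       [-0.50822472,  0.66284222, -0.54986165]]), 't': array([-0.46674763, -0.03240592,  1.15669394])}
```

```bash
python3 -c "
import cv2
for n in('top0','scene0'):
    i=cv2.imread('pics/%s.png'%n); cv2.imwrite('pics/%s_b.png'%n,cv2.resize(i,(800,600),interpolation=cv2.INTER_CUBIC))"
```

```text
(no output)
```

View pics/top0_b.png

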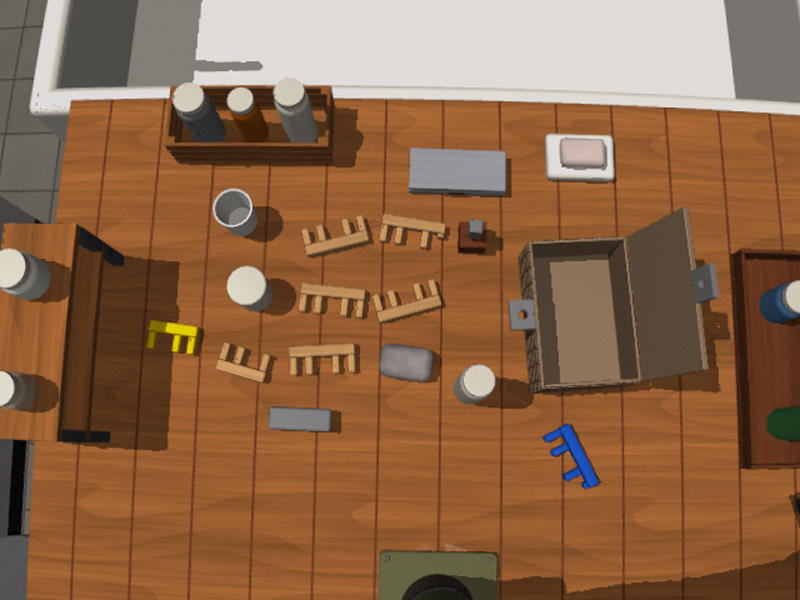

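View pics/scene0_b.png

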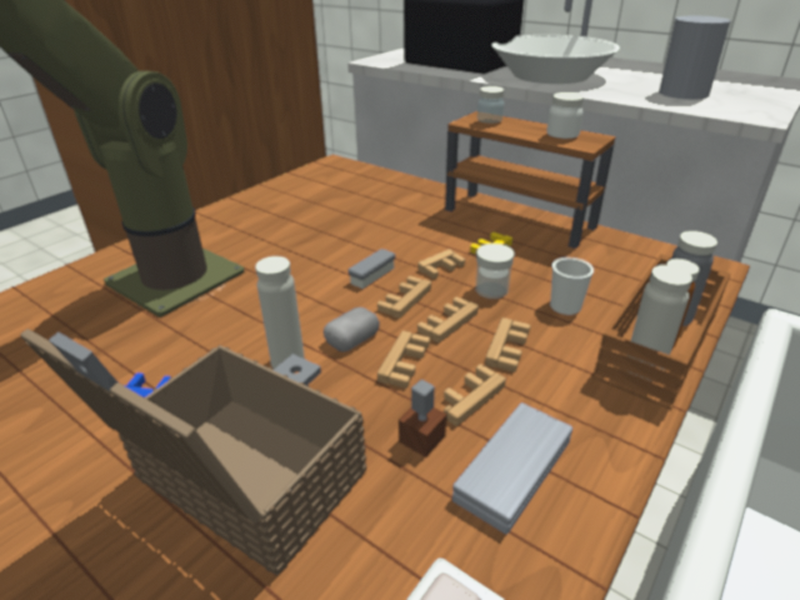

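The overhead view shows the short separator at about (243,363) (enlarged picture), pin stand at (472,235), hamper at (580,315), lid on the right. I need a crop to find the stub.

```bash
python3 -c "
import cv2
i=cv2.imread('pics/top0.png')[165:315,165:365]; cv2.imwrite('pics/crop1.png',cv2.resize(i,(800,600),interpolation=cv2.INTER_CUBIC))
i=cv2.imread('pics/top0.png')[165:315,360:560+10]; cv2.imwrite('pics/crop2.png',cv2.resize(i,None,fx=3.8,fy=3.8,interpolation=cv2.INTER_CUBIC))"
```

```text
(no output)
```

View pics/crop1.png

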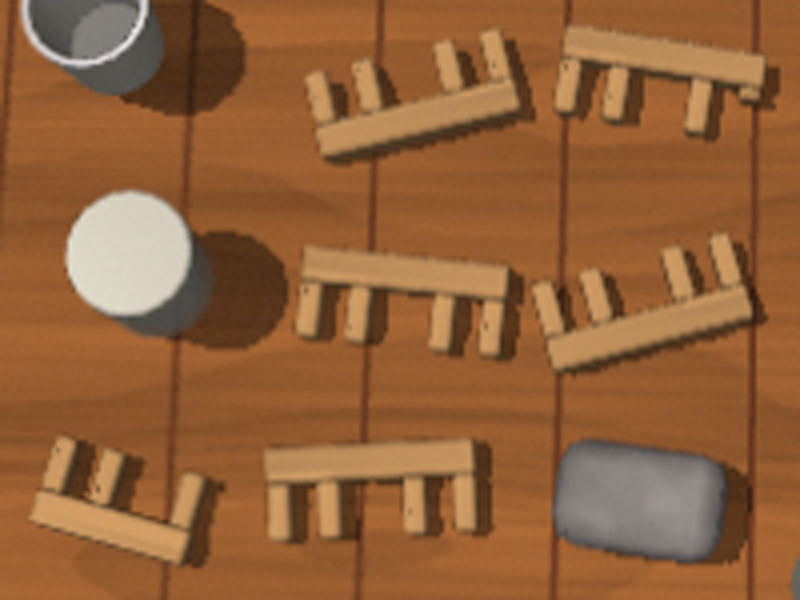

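View pics/crop2.png

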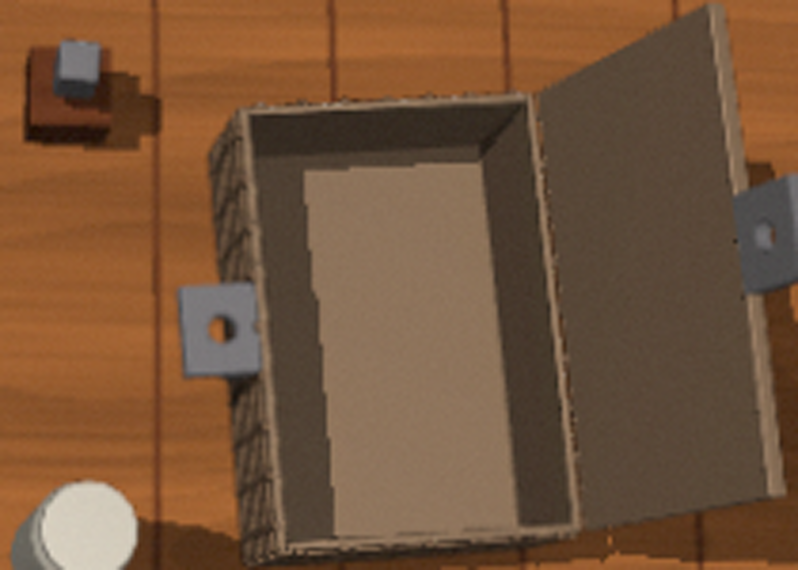

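Crop 1: the stub is top right (spine (565,42)–(763,72), stub at (750,92)); the short is bottom left (spine (33,505)–(187,550)). Crop 2: hamper hole about (222,328), lid hole (765,236), pin head about (80,58).

```bash
python3 - <<'E'
from h import *
c,p,d=load("top0")
f=lambda U,V,z:px2w(c,(U+.5)/4-.5+165,(V+.5)/4-.5+165,z=z)
g=lambda U,V,z:px2w(c,(U+.5)/3.8-.5+360,(V+.5)/3.8-.5+165,z=z)
for n,P in {"stub":[(567,27),(766,57),(763,88),(563,57)],"short":[(38,490),(191,537),(183,564),(30,519)]}.items():
    W=[f(*q,.02) for q in P]; print(n,[w.round(4)[:2] for w in W]); print(np.mean(W,0))
    a=(W[0]+W[3])/2; b=(W[1]+W[2])/2; print("ends",a,b,np.linalg.norm(a-b),np.degrees(np.arctan2(*(a-b)[[1,0]])))
H,Wd=d.shape
vv,uu=np.mgrid[0:480,0:640]
pts=np.array([[px2w(c,u,v,depth=d[v,u]) if d[v,u]>0 else (0,0,-9) for u in range(640)] for v in range(480)])
np.save("pics/pts0.npy",pts)
def reg(u0,u1,v0,v1,z0,z1):
    q=pts[v0:v1,u0:u1].reshape(-1,3); q=q[(q[:,2]>z0)&(q[:,2]<z1)]
    r_=cv2.minAreaRect((q[:,:2]*1000).astype(np.float32)); return len(q),q.mean(0).round(4),np.percentile(q[:,2],[5,50,95]).round(4),[np.round(x,1) for x in r_]
print("pinhead",reg(370,392,170,200,.085,.12))
print("stand",reg(362,395,170,210,.035,.055))
print("stubspine",reg(300,360,165,200,.012,.03))
print("short",reg(168,222,270,310,.012,.03))
print("tab",reg(405,429,236,266,.09,.12))
print("lotion",reg(355,405,280,330,.15,.22))
print("rim",reg(405,525,185,318,.1,.12))
print("holes",g(222,328,.106))
for q in [(243,112),(530,97),(577,528),(282,550)]: print(g(*q,.11))
for q in [(714,8),(780,494),(540,100),(580,525),(765,236)]:
    u,v=round((q[0]+.5)/3.8-.5+360),round((q[1]+.5)/3.8-.5+165); print(q,pts[v,u])
# spine extents near each
print("case",reg(320,410,115,160,.02,.045)); print("jar",reg(178,220,210,255,.06,.1))
E
```

```text
Still running in the background as job /tmp/bash_jobs.1000/8a19576887c3 (pid 535). You'll get a notice when it ends.
```

```bash
kill -- -$(cat /tmp/bash_jobs.1000/8a19576887c3/pid); sed -i 's/z=np.load("pics\/%s.npz"%fn); return/z=dict(np.load("pics\/%s.npz"%fn)); return/' h.py; cat >> h.py <<'E'
def cloud(c,d):
    f=240/np.tan(np.radians(c["fov_y"])/2); K=np.array([[f,0,c["cx"]],[0,f,c["cy"]],[0,0,1.]])
    v,u=np.mgrid[0:d.shape[0],0:d.shape[1]].astype(float)
    x=(u-c["cx"])/f;y=(v-c["cy"])/f;rd=np.hypot(x,y)+1e-9;s=rd
    for _ in range(20): s=rd/(1+c["k1"]*s*s)
    P=np.stack([x*s/rd,y*s/rd,np.ones_like(x)],-1)*d[...,None]
    P=(P-np.array(c["t"]))@np.array(c["R"]); P[d<=0]=(0,0,-9); return P
def reg(pts,u0,u1,v0,v1,z0,z1):
    q=pts[v0:v1,u0:u1].reshape(-1,3); q=q[(q[:,2]>z0)&(q[:,2]<z1)]
    if len(q)<3: return len(q)
    return len(q),q.mean(0).round(4),np.percentile(q[:,2],[5,50,95]).round(4),[np.round(x,1) for x in cv2.minAreaRect((q[:,:2]*1000).astype(np.float32))]
E
timeout 60 python3 - <<'E'
from h import *
c,p,d=load("top0")
f=lambda U,V,z:px2w(c,(U+.5)/4-.5+165,(V+.5)/4-.5+165,z=z)
g=lambda U,V,z:px2w(c,(U+.5)/3.8-.5+360,(V+.5)/3.8-.5+165,z=z)
for n,P in {"stub":[(567,27),(766,57),(763,88),(563,57)],"short":[(38,490),(191,537),(183,564),(30,519)]}.items():
    W=[f(*q,.02) for q in P]; print(n,np.mean(W,0))
    a=(W[0]+W[3])/2; b=(W[1]+W[2])/2; print("ends",a,b,np.linalg.norm(a-b),np.degrees(np.arctan2(*(a-b)[[1,0]])))
pts=cloud(c,d); R=lambda *a:reg(pts,*a)
print("pinhead",R(370,392,170,200,.085,.12))
print("stand",R(362,395,170,210,.035,.055))
print("stub",R(300,360,165,200,.012,.03))
print("short",R(168,222,270,310,.012,.03))
print("tab",R(405,427,236,266,.09,.12))
print("lotion",R(355,405,280,330,.15,.22))
print("rim",R(405,525,185,318,.1,.12))
print("hole",g(222,328,.106))
for q in [(243,112),(530,97),(577,528),(282,550)]: print(g(*q,.11))
for q in [(716,12),(778,490),(541,104),(580,520),(750,250)]:
    u,v=round((q[0]+.5)/3.8-.5+360),round((q[1]+.5)/3.8-.5+165); print(q,pts[v,u])
print("case",R(320,410,115,160,.02,.045)); print(r.get_state()["clock"],r.get_state()["eef_rot"])
E
```

```text
stub [0.68979767 0.05234137 0.02      ]
ends [0.69786965 0.10981957 0.02      ] [ 0.68172569 -0.00513682  0.02      ] 0.11608444689250827 82.00591702717338
short [0.41261111 0.3578924  0.02      ]
ends [0.42444053 0.40196543 0.02      ] [0.4007817  0.31381937 0.02      ] 0.09126592430553661 74.97564360732049
pinhead (137, array([ 0.6628, -0.0545,  0.0978]), array([0.0906, 0.0983, 0.1032]), [array([664.4, -54.7]), array([24.1, 25.9]), np.float64(84.3)])
stand (318, array([ 0.6585, -0.0536,  0.0443]), array([0.0398, 0.0443, 0.0483]), [array([664.5, -55. ]), array([48.7, 50.5]), np.float64(88.9)])
stub (695, array([0.6814, 0.0583, 0.019 ]), array([0.0142, 0.0189, 0.024 ]), [array([674.7,  54.7]), array([117.9,  53.5]), np.float64(81.9)])
short (619, array([0.424 , 0.3568, 0.019 ]), array([0.0142, 0.0191, 0.0238]), [array([429.4, 354.6]), array([93.4, 52.9]), np.float64(75.5)])
tab (439, array([ 0.5103, -0.1308,  0.1051]), array([0.0985, 0.1056, 0.1097]), [array([ 513.1, -130.4]), array([61.5, 41.4]), np.float64(1.7)])
lotion (637, array([ 0.3891, -0.0484,  0.1844]), array([0.1586, 0.189
[... 179 characters left out ...]
]), array([256.8, 218.2]), np.float64(4.5)])
hole [ 0.51050286 -0.13300687  0.106     ]
[ 0.63341172 -0.14571939  0.11      ]
[ 0.6462613  -0.31088235  0.11      ]
[ 0.40168545 -0.32916732  0.11      ]
[ 0.38769259 -0.16445025  0.11      ]
(716, 12) [ 0.64618579 -0.35880404  0.27424722]
(778, 490) [ 0.40603927 -0.37734869  0.27346256]
(541, 104) [ 0.64071393 -0.31536249  0.1156852 ]
(580, 520) [ 0.41702335 -0.36546088  0.00091259]
(750, 250) [ 0.52426797 -0.36652653  0.28108602]
case (2604, array([ 0.7915, -0.0258,  0.032 ]), array([0.0267, 0.0321, 0.0366]), [array([792.4, -26.9]), array([179.7,  85.1]), np.float64(87.5)])
0.1 [ 9.85254340e-01  1.71094162e-01 -2.06581527e-04 -7.93405648e-04]
```

```bash
timeout 60 python3 - <<'E'
from h import *
c,p,d=load("top0"); pts=cloud(c,d); R=lambda *a:reg(pts,*a)
print("jar",R(175,222,205,258,.06,.1)); print("jartop",px2w(c,(128+.5)/4-.5+165,(253+.5)/4-.5+165,z=.086))
print("tumbler",R(165,210,145,190,.05,.1)); print("pumice",R(300,350,270,310,.03,.06)); print("brush",R(210,270,320,350,.025,.05))
s=r.get_state(); print(s["clock"],s["tool_pos"],s["opening"],s["contact_force"])
E
```

```text
jar (841, array([0.5534, 0.3403, 0.0849]), array([0.0792, 0.0854, 0.0898]), [array([554.7, 342.3]), array([68.1, 69.3]), np.float64(87.8)])
jartop [0.55575576 0.34183891 0.086     ]
tumbler (457, array([0.6985, 0.3761, 0.073 ]), array([0.0526, 0.0752, 0.0873]), [array([695.9, 374.3]), array([69.7, 69.5]), np.float64(12.0)])
pumice (987, array([0.4332, 0.0618, 0.0396]), array([0.0325, 0.04  , 0.0455]), [array([434.3,  62. ]), array([93.1, 57.6]), np.float64(82.1)])
brush (915, array([0.3298, 0.2458, 0.0351]), array([0.0304, 0.0351, 0.0395]), [array([330. , 246.5]), array([109.1,  40.4]), np.float64(89.0)])
0.1 [ 0.2104166  -0.58791803  0.23800726] 1.0002105546883717 [ 0.05219149  0.4322991  -0.19925742]
```

{"method": "step_arm", "body": {
  "increments": [
    [[1,1,4],[0,0,6.2]],
    [[1,1,4],[0,0,6.2]],
    [[1,1,4],[0,0,6.2]],
    [[1.5,3,3],[0,0,6.2]],
    [[3,4,0],[0,0,6.2]],
    [[3,4,0],[0,0,6.2]],
    [[3,4,0],[0,0,6.2]],
    [[3,4,0],[0,0,6.2]],
    [[3,4,0],[0,0,6.2]],
    [[3,4,0],[0,0,6.2]]
  ],
  "fingers": 0.6,
  "grip_force": 25
}}

```text
clock: 1.1
tool_pos: [0.4362, -0.2867, 0.3886]
eef_rot: [0.755, 0.656, -0.0, -0.0]
contact_force: [0.0, 0.1, 0.1]
opening: 0.601
finger_force: 0.0
```

{"method": "step_arm", "body": {
  "increments": [
    [[2.5,3.4,0],[0,0,0]],
    [[2.5,3.4,0],[0,0,0]],
    [[2.5,3.4,-1],[0,0,0]],
    [[2.5,3.4,-2],[0,0,0]],
    [[2.5,3.4,-3],[0,0,0]],
    [[2.5,3.4,-3.5],[0,0,0]],
    [[2.6,3.4,-3.5],[0,0,0]],
    [[2.6,3.4,-3.5],[0,0,0]],
    [[2.6,3.4,-3.5],[0,0,0]],
    [[2.6,3.3,-3.5],[0,0,0]]
  ]
}}

```text
clock: 2.1
tool_pos: [0.6774, 0.035, 0.1691]
eef_rot: [0.756, 0.654, -0.0, -0.0]
contact_force: [0.6, -0.3, 0.6]
opening: 0.597
finger_force: 0.0
```

```bash
timeout 60 python3 - <<'E'
from h import *
c,p,d=snap("wrist","w1"); s=r.get_state(); print(s["tool_pos"],s["eef_rot"],s["q"])
print(w2px(c,[.69,.0525,.02]),w2px(c,[.6747,.0547,.02]))
E
```

```text
[0.67704651 0.04300155 0.16281363] [ 7.54016429e-01  6.56840966e-01 -3.43415910e-04 -4.36478822e-03] [ 0.10039842  0.88022845 -0.46084345  1.44117997  0.43347451  0.92706577
 -0.61614978]
(np.float64(325.6925947029244), np.float64(198.53190119154073)) (np.float64(305.51779906391425), np.float64(198.56394403049904))
```

View pics/w1.png

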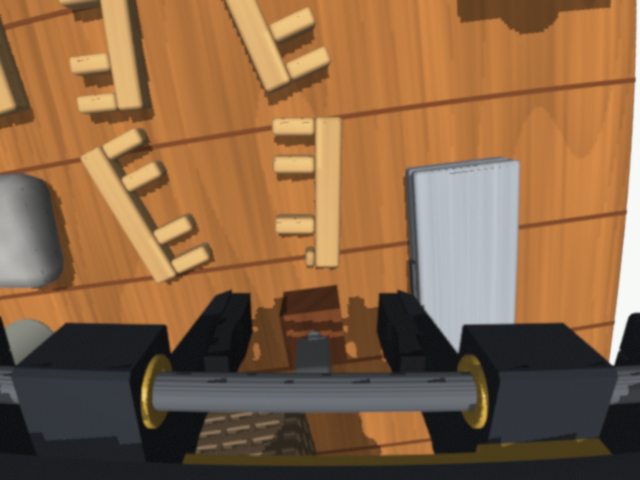

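The wrist view shows the stub at (328,192), its short prong at (310,257), close to the predicted (326,198); pin stand just below it.

{"method": "step_arm", "body": {
  "increments": [
    [[0.6,0.5,-2],[0,0,0]],
    [[0.6,0.4,-2],[0,0,0]],
    [[0,0,-2],[0,0,0]],
    [[0,0,0],[0,0,0]],
    [[0,0,0],[0,0,0]],
    [[0,0,0],[0,0,0]],
    [[0,0,0],[0,0,0]],
    [[0,0,0],[0,0,0]],
    [[0,0,0],[0,0,0]],
    [[0,0,0],[0,0,0]]
  ]
}}

```text
clock: 3.15
tool_pos: [0.689, 0.0428, 0.1112]
eef_rot: [0.756, 0.654, 0.0, 0.0]
contact_force: [-0.5, 0.0, -0.4]
opening: 0.601
finger_force: 0.0
```

```bash
timeout 60 python3 - <<'E'
from h import *
c,p,d=snap("wrist","w2"); s=r.get_state(); print(s["tool_pos"],s["eef_rot"])
P=cloud(c,d); q=P.reshape(-1,3); m=(q[:,2]>.012)&(q[:,2]<.026)&(abs(q[:,0]-.685)<.06)&(abs(q[:,1]-.052)<.075); q=q[m]; print(len(q),np.ptp(q,0),cv2.minAreaRect((q[:,:2]*1000).astype(np.float32)))
c,p,d=load("w1"); z=px2w(c,328,192,z=.02); print(z)
E
```

```text
[0.6890019  0.04278545 0.11108745] [7.56451969e-01 6.54049231e-01 1.16806527e-04 9.39426820e-05]
8863 [0.06289888 0.12195614 0.00900498] ((676.0541381835938, 56.1354866027832), (117.30181121826172, 52.243247985839844), 81.952392578125)
[0.69242878 0.05726375 0.02      ]
```

{"method": "step_arm", "body": {
  "increments": [
    [[0.3,1.1,0],[0,0,0]],
    [[0,0,-2.5],[0,0,0]],
    [[0,0,-2.5],[0,0,0]],
    [[0,0,-2.5],[0,0,0]],
    [[0,0,-1.5],[0,0,0]],
    [[0,0,-1],[0,0,0]],
    [[0,0,-0.6],[0,0,0]],
    [[0,0,0],[0,0,0]],
    [[0,0,0],[0,0,0]],
    [[0,0,0],[0,0,0]]
  ]
}}

```text
clock: 4.2
tool_pos: [0.6928, 0.054, 0.006]
eef_rot: [0.756, 0.654, 0.001, 0.0]
contact_force: [0.0, -0.6, 0.3]
opening: 0.599
finger_force: 0.0
```

{"method": "step_arm", "body": {
  "increments": [
    [[0,0,0],[0,0,0]],
    [[0,0,0],[0,0,0]],
    [[0,0,0],[0,0,0]],
    [[0,0,0],[0,0,0]],
    [[0,0,0],[0,0,0]],
    [[0,0,2],[0,0,0]],
    [[0,0,3],[0,0,0]],
    [[0,0,4],[0,0,0]],
    [[0,0,4],[0,0,0]],
    [[0,0,4],[0,0,0]]
  ],
  "fingers": 0,
  "grip_force": 25
}}

```text
clock: 5.2
tool_pos: [0.6919, 0.0539, 0.178]
eef_rot: [0.756, 0.654, 0.0, 0.0]
contact_force: [1.4, 0.3, -0.9]
opening: 0.224
finger_force: 25.0
```

{"method": "step_arm", "body": {
  "increments": [
    [[-1,-2.5,1],[0,0,1.5]],
    [[-1,-3.5,0],[0,0,1.5]],
    [[-1,-3.5,0],[0,0,1.5]],
    [[-1.5,-3.5,0],[0,0,1.5]],
    [[-1.5,-3.5,0],[0,0,1.5]],
    [[-1.5,-3.5,0],[0,0,1.5]],
    [[-1,-3.5,0],[0,0,1.5]],
    [[-1,-2.5,0],[0,0,1.5]],
    [[-1,-2.1,0],[0,0,0.4]],
    [[0,0,0],[0,0,0]]
  ]
}}

```text
clock: 6.2
tool_pos: [0.5849, -0.2325, 0.1858]
eef_rot: [0.684, 0.73, -0.002, 0.001]
contact_force: [-0.5, -0.4, -1.0]
opening: 0.227
finger_force: 25.0
```

{"method": "step_arm", "body": {
  "increments": [
    [[0.2,0,-2],[0,0,0.5]],
    [[0,0,-3],[0,0,0]],
    [[0,0,-3],[0,0,0]],
    [[0,0,-2.5],[0,0,0]],
    [[0,0,-1.3],[0,0,0]],
    [[0,0,-0.8],[0,0,0]],
    [[0,0,0],[0,0,0]],
    [[0,0,0],[0,0,0]],
    [[0,0,0],[0,0,0]],
    [[0,0,0],[0,0,0]]
  ]
}}

```text
clock: 7.2
tool_pos: [0.5895, -0.2274, 0.0599]
eef_rot: [0.678, 0.735, 0.0, 0.001]
contact_force: [0.1, 0.2, -0.9]
opening: 0.227
finger_force: 25.0
```

{"method": "step_arm", "body": {
  "increments": [
    [[0,0,0],[0,0,0]],
    [[0,0,0],[0,0,0]],
    [[0,0,0],[0,0,0]],
    [[0,0,3],[0,0,0]],
    [[0,0,4],[0,0,0]],
    [[0,0,4],[0,0,0]],
    [[0,0,4.5],[0,0,0]],
    [[-1,3,3],[0,0,-3]],
    [[-1,4,0],[0,0,-3]],
    [[-1,4,0],[0,0,-3]]
  ],
  "fingers": 0.6
}}

```text
clock: 8.2
tool_pos: [0.5591, -0.1164, 0.2452]
eef_rot: [0.735, 0.678, 0.001, 0.001]
contact_force: [0.5, 1.3, 0.4]
opening: 0.602
finger_force: 0.0
```

{"method": "step_arm", "body": {
  "increments": [
    [[-1.2,4,0],[0,0,-1]],
    [[-1.2,4,0],[0,0,-1]],
    [[-1.2,4,0],[0,0,-1]],
    [[-1.2,4,0],[0,0,-1]],
    [[-1.2,4,0],[0,0,-1]],
    [[-1.2,4,0],[0,0,-1]],
    [[-1.2,4,0],[0,0,-1]],
    [[-1.2,4,-1],[0,0,-1]],
    [[-1.2,4,-1],[0,0,-1]],
    [[-1.2,4,-1],[0,0,-1]]
  ]
}}

```text
clock: 9.2
tool_pos: [0.4383, 0.2844, 0.2138]
eef_rot: [0.79, 0.613, 0.0, 0.0]
contact_force: [0.8, -0.2, 0.7]
opening: 0.6
finger_force: 0.0
```

{"method": "step_arm", "body": {
  "increments": [
    [[-1.2,2.5,-2],[0,0,0]],
    [[-1,2,-2],[0,0,0]],
    [[-0.5,1,-2],[0,0,0]],
    [[0,0,-1],[0,0,0]],
    [[0,0,0],[0,0,0]],
    [[0,0,0],[0,0,0]],
    [[0,0,0],[0,0,0]],
    [[0,0,0],[0,0,0]],
    [[0,0,0],[0,0,0]],
    [[0,0,0],[0,0,0]]
  ]
}}

```text
clock: 10.2
tool_pos: [0.4122, 0.3377, 0.1443]
eef_rot: [0.79, 0.613, 0.0, 0.0]
contact_force: [-0.3, 0.7, 0.4]
opening: 0.598
finger_force: 0.0
```

```bash
timeout 60 python3 - <<'E'
from h import *
c,p,d=snap("wrist","w3"); s=r.get_state(); print(s["tool_pos"],s["eef_rot"])
e=s["eef_rot"]; print("yaw",2*np.degrees(np.arctan2(e[1],e[0]))-90)
P=cloud(c,d); q=P.reshape(-1,3); m=(q[:,2]>.012)&(q[:,2]<.026)&(abs(q[:,0]-.43)<.055)&(abs(q[:,1]-.355)<.07); q=q[m]; rr=cv2.minAreaRect((q[:,:2]*1000).astype(np.float32)); print(len(q),rr)
a=np.radians(75.3); yd=np.array([np.cos(a),np.sin(a)]); xd=np.array([yd[1],-yd[0]]); print(np.array(rr[0])-13.5*yd-16*xd)
E
```

```text
[0.41211759 0.33777861 0.14413399] [7.90243141e-01 6.12793376e-01 2.38162060e-04 7.58959538e-06]
yaw -14.416482618781956
5901 ((428.80633544921875, 356.2603759765625), (89.61471557617188, 52.01433181762695), 75.1025390625)
[409.90431915 347.26238843]
```

{"method": "step_arm", "body": {
  "increments": [
    [[-0.2,0.9,-1],[0,0,-0.5]],
    [[0,0,-2.5],[0,0,0]],
    [[0,0,-3],[0,0,0]],
    [[0,0,-3],[0,0,0]],
    [[0,0,-2],[0,0,0]],
    [[0,0,-1.5],[0,0,0]],
    [[0,0,-0.8],[0,0,0]],
    [[0,0,0],[0,0,0]],
    [[0,0,0],[0,0,0]],
    [[0,0,0],[0,0,0]]
  ]
}}

```text
clock: 11.25
tool_pos: [0.4103, 0.3473, 0.0066]
eef_rot: [0.793, 0.609, 0.001, -0.0]
contact_force: [-0.4, -0.1, -0.1]
opening: 0.601
finger_force: 0.0
```

{"method": "step_arm", "body": {
  "increments": [
    [[0,0,0],[0,0,0]],
    [[0,0,0],[0,0,0]],
    [[0,0,0],[0,0,0]],
    [[0,0,0],[0,0,0]],
    [[0,0,0],[0,0,0]],
    [[0,0,2.5],[0,0,0]],
    [[0,0,4],[0,0,0]],
    [[0,0,4],[0,0,0]],
    [[0,0,4],[0,0,0]],
    [[0,0,4.5],[0,0,0]]
  ],
  "fingers": 0,
  "grip_force": 25
}}

```text
clock: 12.25
tool_pos: [0.4094, 0.346, 0.197]
eef_rot: [0.793, 0.609, -0.001, 0.0]
contact_force: [1.0, 0.2, -0.6]
opening: 0.228
finger_force: 24.8
```

{"method": "step_arm", "body": {
  "increments": [
    [[1.1,-3.8,1],[0,0,1.9]],
    [[1.1,-3.8,1],[0,0,1.9]],
    [[1.1,-3.8,1],[0,0,1.9]],
    [[1.1,-3.8,1],[0,0,1.9]],
    [[1.1,-3.8,1],[0,0,1.9]],
    [[1.1,-3.8,1],[0,0,1.9]],
    [[1.1,-3.8,0],[0,0,1.9]],
    [[1.1,-3.8,0],[0,0,1.9]],
    [[1.1,-3.8,0],[0,0,1.9]],
    [[1.1,-3.8,0],[0,0,1.9]]
  ]
}}

```text
clock: 13.25
tool_pos: [0.5198, -0.0351, 0.2558]
eef_rot: [0.681, 0.732, -0.0, -0.0]
contact_force: [0.9, 0.4, -0.7]
opening: 0.226
finger_force: 24.8
```

{"method": "step_arm", "body": {
  "increments": [
    [[0,-3.5,0],[0,0,0]],
    [[0,-3.5,0],[0,0,0]],
    [[-1,-3.5,0],[0,0,0]],
    [[-1,-3.5,0],[0,0,0]],
    [[-1.2,-3,0],[0,0,0]],
    [[-1.5,-2.5,0],[0,0,0]],
    [[-1.5,-1.5,-1],[0,0,0]],
    [[-1,0,-2],[0,0,0]],
    [[0,0,-2],[0,0,0]],
    [[0,0,0],[0,0,0]]
  ]
}}

```text
clock: 14.25
tool_pos: [0.4456, -0.2431, 0.2039]
eef_rot: [0.682, 0.732, -0.001, -0.002]
contact_force: [-0.2, -0.2, -0.8]
opening: 0.223
finger_force: 24.8
```

{"method": "step_arm", "body": {
  "increments": [
    [[0,-0.4,-3],[0,0,0]],
    [[0,0,-3.5],[0,0,0]],
    [[0,0,-3.5],[0,0,0]],
    [[0,0,-2.4],[0,0,0]],
    [[0,0,-1.2],[0,0,0]],
    [[0,0,-0.8],[0,0,0]],
    [[0,0,0],[0,0,0]],
    [[0,0,0],[0,0,0]],
    [[0,0,0],[0,0,0]],
    [[0,0,0],[0,0,0]]
  ]
}}

```text
clock: 15.25
tool_pos: [0.4484, -0.2475, 0.0627]
eef_rot: [0.681, 0.732, 0.0, 0.001]
contact_force: [-0.3, 0.1, 0.5]
opening: 0.225
finger_force: 24.8
```

{"method": "step_arm", "body": {
  "increments": [
    [[0,0,0],[0,0,0]],
    [[0,0,0],[0,0,0]],
    [[0,0,0],[0,0,0]],
    [[0,0,3],[0,0,0]],
    [[0,0,4],[0,0,0]],
    [[0,0,4],[0,0,0]],
    [[0,0,4],[0,0,0]],
    [[0.5,0,4],[0,0,0]],
    [[0.5,0,4],[0,0,0]],
    [[0.5,0,4],[0,0,0]]
  ],
  "fingers": 0.6
}}

```text
clock: 16.25
tool_pos: [0.4625, -0.247, 0.3337]
eef_rot: [0.681, 0.732, -0.0, -0.0]
contact_force: [1.7, -1.0, -0.3]
opening: 0.6
finger_force: 0.0
```

```bash
timeout 60 python3 - <<'E'
from h import *
c,p,d=load("top0"); P=cloud(c,d); q=P[170:390,560:640].reshape(-1,3); q=q[(q[:,1]<-.40)&(q[:,2]>.015)]
for y in np.arange(-.40,-.62,-.02):
    for x0,x1 in((.25,.45),(.45,.65)):
        s=q[(q[:,1]<=y)&(q[:,1]>y-.02)&(q[:,0]>x0)&(q[:,0]<x1)]
        if len(s): print(round(y,2),x0,len(s),s[:,2].max().round(3))
c,p,d=snap("top","top1"); P=cloud(c,d)
q=P[185:320,420:510].reshape(-1,3);q=q[(q[:,1]<-.155)&(q[:,1]>-.31)&(q[:,2]>.015)&(q[:,2]<.09)&(q[:,0]>.42)&(q[:,0]<.61)]; print(len(q),q[:,2].max() if len(q) else 0)
i=cv2.cvtColor(p[160:310,350:550+0],cv2.COLOR_RGB2BGR); cv2.imwrite("pics/t1c.png",cv2.resize(i,(640,480),interpolation=cv2.INTER_CUBIC))
E
```

```text
-0.54 0.25 849 0.058
-0.54 0.45 808 0.056
-0.56 0.25 32 0.053
-0.56 0.45 49 0.057
-0.58 0.25 96 0.133
-0.58 0.45 182 0.11
-0.6 0.25 559 0.131
-0.6 0.45 594 0.116
1466 0.08915570575095087
```

View pics/t1c.png

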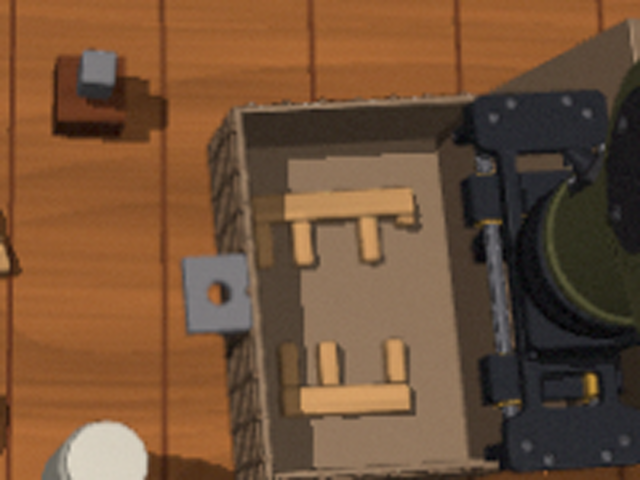

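Both damaged separators lie flat in the hamper (spines at about (350,203) and (350,400)). Now the lid: go over and behind it with the fingers shut.

{"method": "step_arm", "body": {
  "increments": [
    [[0.5,0,4],[0,0,0]],
    [[0.5,-1,4],[0,0,0]],
    [[0.5,-4,0],[0,0,0]],
    [[0.5,-4,0],[0,0,0]],
    [[0.5,-4,0],[0,0,0]],
    [[0.5,-4,0],[0,0,0]],
    [[0.5,-4,0],[0,0,0]],
    [[0.5,-3,0],[0,0,0]],
    [[0,0,-2],[6,0,0]],
    [[0,0,-2],[6,0,0]]
  ],
  "fingers": 0
}}

```text
clock: 17.3
tool_pos: [0.5033, -0.4873, 0.3718]
eef_rot: [0.678, 0.728, 0.078, -0.072]
contact_force: [0.6, -0.2, 0.7]
opening: 0.005
finger_force: 0.0
```

{"method": "step_arm", "body": {
  "increments": [
    [[0,0,-3],[6,0,0]],
    [[0,0,-3],[6,0,0]],
    [[0,0,-3],[6,0,0]],
    [[0,0,-3],[0,0,0]],
    [[0,0,-2],[0,0,0]],
    [[0,0,0],[0,0,0]],
    [[0,0,0],[0,0,0]],
    [[0,0,0],[0,0,0]],
    [[0,0,0],[0,0,0]],
    [[0,0,0],[0,0,0]]
  ]
}}

```text
clock: 18.3
tool_pos: [0.5034, -0.4874, 0.2332]
eef_rot: [0.658, 0.707, 0.189, -0.175]
contact_force: [-0.5, -0.1, -0.2]
opening: 0.002
finger_force: 0.0
```

{"method": "step_arm", "body": {
  "increments": [
    [[0,3,1],[0,0,0]],
    [[0,3,1],[0,0,0]],
    [[0,3,0],[0,0,0]],
    [[0,2,0],[0,0,0]],
    [[0,2,0],[0,0,0]],
    [[0,2,0],[0,0,0]],
    [[0,2,0],[0,0,0]],
    [[0,1.5,0],[0,0,0]],
    [[0,1.5,0],[0,0,0]],
    [[0,1,0],[0,0,0]]
  ]
}}

```text
clock: 19.3
tool_pos: [0.5031, -0.2762, 0.2527]
eef_rot: [0.658, 0.707, 0.189, -0.176]
contact_force: [-0.2, -0.1, 0.1]
opening: 0.008
finger_force: 0.0
```

```bash
timeout 60 python3 - <<'E'
from h import *
c,p,d=snap("top","top2"); P=cloud(c,d); R=lambda *a:reg(P,*a); s=r.get_state(); print(s["tool_pos"],s["contact_force"])
print("pinhead",R(370,392,170,200,.085,.12)); print("tabregion",R(400,427,230,270,.09,.13))
c,p,d=snap("scene","sc2"); cv2.imwrite("pics/sc2c.png",cv2.cvtColor(p[150:,:],cv2.COLOR_RGB2BGR))
E
```

```text
[ 0.50307555 -0.27446468  0.25296059] [-0.83468481  2.04872768  0.50849539]
pinhead (134, array([ 0.6629, -0.0544,  0.0982]), array([0.0912, 0.0988, 0.1031]), [array([663.5, -54.9]), array([24.3, 24.8]), np.float64(88.5)])
tabregion (456, array([ 0.5119, -0.1315,  0.1051]), array([0.0984, 0.1056, 0.1097]), [array([ 519.1, -130.4]), array([74.6, 41. ]), np.float64(2.2)])
```

View pics/sc2c.png

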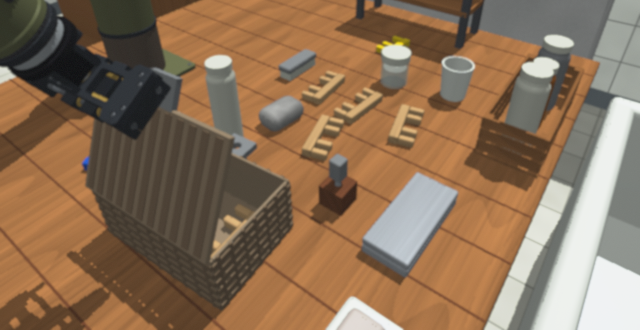

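The scene shows the lid at about (150,170) leaning inwards, nearly at its falling angle.

{"method": "step_arm", "body": {
  "increments": [
    [[0,1,0],[0,0,0]],
    [[0,1,0],[0,0,0]],
    [[0,1,0],[0,0,0]],
    [[0,1,0],[0,0,0]],
    [[0,0,0],[0,0,0]],
    [[0,0,0],[0,0,0]],
    [[0,0,2],[-6,0,0]],
    [[0,0,2],[-6,0,0]],
    [[0,2,0],[-6,0,0]],
    [[0,2,0],[-6,0,0]]
  ]
}}

```text
clock: 20.4
tool_pos: [0.5038, -0.198, 0.293]
eef_rot: [0.682, 0.73, 0.038, -0.033]
contact_force: [0.4, 0.5, -0.1]
opening: 0.004
finger_force: 0.0
```

```bash
timeout 60 python3 - <<'E'
from h import *
c,p,d=snap("top","top3"); P=cloud(c,d); R=lambda *a:reg(P,*a)
print("tabregion",R(400,427,225,275,.09,.16)); print("tabtop",R(395,427,225,275,.114,.13))
cs,ps,ds=snap("scene","sc3"); Q=cloud(cs,ds).reshape(-1,3)
m=(abs(Q[:,0]-.515)<.15)&(Q[:,1]<-.1)&(Q[:,1]>-.33); print("lid z pct",np.percentile(Q[m&(Q[:,2]>.09),2],[5,25,50,75,95]))
E
```

```text
tabregion (505, array([ 0.5127, -0.1302,  0.1162]), array([0.0983, 0.1192, 0.1242]), [array([ 525.3, -130.1]), array([85.6, 41.7]), np.float64(1.6)])
tabtop (385, array([ 0.5108, -0.1293,  0.1201]), array([0.1157, 0.12  , 0.1243]), [array([ 523.7, -129.1]), array([38.7, 79.6]), np.float64(89.0)])
lid z pct [0.10695381 0.12030145 0.12310559 0.4401835  0.54031055]
```

{"method": "step_arm", "body": {
  "increments": [
    [[2,1,0],[-6,0,0]],
    [[2,1,0],[0,0,0]],
    [[3,1,0],[0,0,0]],
    [[3,1,0],[0,0,0]],
    [[3,1,0],[0,0,0]],
    [[2,1,-2],[0,0,0]],
    [[1,0,-2],[0,0,0]],
    [[0,0,-3],[0,0,0]],
    [[0,0,0],[0,0,0]],
    [[0,0,0],[0,0,0]]
  ],
  "fingers": 0.7
}}

```text
clock: 21.5
tool_pos: [0.6627, -0.1383, 0.2217]
eef_rot: [0.682, 0.731, -0.0, -0.001]
contact_force: [-0.3, -0.6, 0.5]
opening: 0.698
finger_force: 0.0
```

{"method": "step_arm", "body": {
  "increments": [
    [[0,0,0],[0,0,0]],
    [[0,0,0],[0,0,0]],
    [[0,0,0],[0,0,0]],
    [[0,0,0],[0,0,0]],
    [[0,0,0],[0,0,0]],
    [[0,0,0],[0,0,0]],
    [[0,0,0],[0,0,0]],
    [[0,0,0],[0,0,0]],
    [[0,0,0],[0,0,0]],
    [[0,0,0],[0,0,0]]
  ]
}}

```text
clock: 22.5
tool_pos: [0.6629, -0.1372, 0.2219]
eef_rot: [0.681, 0.732, -0.0, -0.0]
contact_force: [0.9, 0.2, 0.6]
opening: 0.702
finger_force: 0.0
```

```bash
timeout 60 python3 - <<'E'
from h import *
c,p,d=snap("wrist","w4"); s=r.get_state(); e=s["eef_rot"]; print(s["clock"],s["tool_pos"],e,2*np.degrees(np.arctan2(e[1],e[0]))-90)
P=cloud(c,d); q=P.reshape(-1,3); m=(abs(q[:,0]-.664)<.05)&(abs(q[:,1]+.055)<.05)
for z0,z1 in((.092,.108),(.038,.052)):
    k=q[m&(q[:,2]>z0)&(q[:,2]<z1)]; print(len(k),cv2.minAreaRect((k[:,:2]*1000).astype(np.float32)) if len(k)>3 else 0)
print(w2px(c,[.664,-.055,.1]))
E
```

```text
22.55 [ 0.6629456 -0.1371842  0.2218702] [6.81362867e-01 7.31945792e-01 1.88056699e-05 7.09634099e-06] 4.099531344563786
1290 ((665.1824951171875, -53.14664077758789), (23.81896209716797, 23.52214813232422), 86.10049438476562)
2492 ((665.1370849609375, -53.08251190185547), (48.539249420166016, 47.64170455932617), 89.80850219726562)
(np.float64(322.66430355099317), np.float64(112.45696022211995))
```

View pics/w4.png

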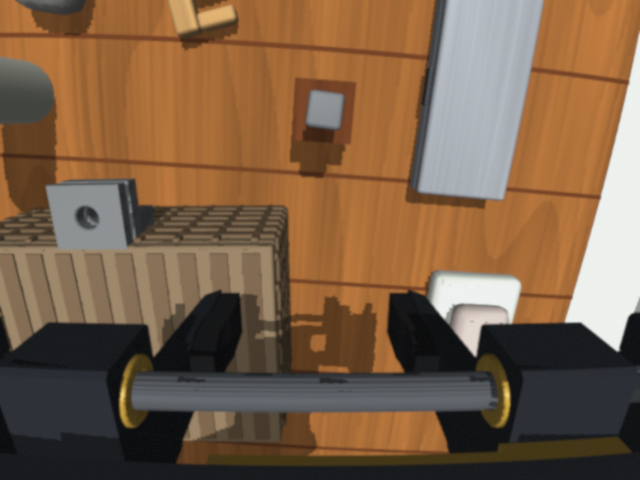

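Wrist view: pin head at (325,110), shut lid's tab with its hole at (88,217), hamper tab lined up under it.

```bash
timeout 60 python3 - <<'E'
from h import *
c,p,d=load("w4"); P=cloud(c,d)
print("hole",px2w(c,88,217,z=.12),px2w(c,88,216,z=.12))
h=cv2.cvtColor(p,cv2.COLOR_RGB2HSV); sub=np.zeros(d.shape,np.uint8); sub[80:140,295:355]=1
m=((h[...,1]<70)&(sub>0)&(P[...,2]>.088)).astype(np.uint8); v,u=np.nonzero(m)
W=np.array([px2w(c,a,b,z=.1)[:2]*1000 for a,b in zip(u,v)]).astype(np.float32); print(len(W),cv2.minAreaRect(W),W.mean(0))
rr=cv2.minAreaRect(np.stack([u,v],1).astype(np.float32)); print(rr)
# tab hole: dark/odd pixels within tab crop
g=cv2.cvtColor(p,cv2.COLOR_RGB2GRAY)[200:235,70:106]; b=(g<95)
n,l,st,ce=cv2.connectedComponentsWithStats(b.astype(np.uint8)); print([(s[4],x+np.array([70,200])) for s,x in zip(st,ce)][:6], np.percentile(g,[5,20,50,80]))
k=P[180:245,55:128].reshape(-1,3);k=k[(k[:,2]>.112)&(k[:,2]<.13)];print("tab",cv2.minAreaRect((k[:,:2]*1000).astype(np.float32)),np.median(k[:,2]))
E
```

```text
hole [ 0.51216851 -0.13127658  0.12      ] [ 0.51223868 -0.13058132  0.12      ]
1289 ((665.0611572265625, -53.2247200012207), (23.466787338256836, 23.135358810424805), 86.0510025024414) [665.0768   -53.080616]
((324.55999755859375, 109.57999420166016), (35.49676513671875, 37.193817138671875), 8.130102157592773)
[(np.int32(909), array([ 88.06930693, 217.25192519])), (np.int32(351), array([ 86.02564103, 216.34757835]))] [ 45.95  75.   143.   145.  ]
tab ((508.4142150878906, -130.9550323486328), (56.023529052734375, 42.89143753051758), 4.640659332275391) 0.11904711831058516
```

{"method": "step_arm", "body": {
  "increments": [
    [[0.2,2.4,0],[0,0,-4]],
    [[0,3,0],[0,0,-4]],
    [[0,3,0],[0,0,0]],
    [[0,0,-2],[0,0,0]],
    [[0,0,-2],[0,0,0]],
    [[0,0,-1],[0,0,0]],
    [[0,0,0],[0,0,0]],
    [[0,0,0],[0,0,0]],
    [[0,0,0],[0,0,0]],
    [[0,0,0],[0,0,0]]
  ]
}}

```text
clock: 23.55
tool_pos: [0.6655, -0.0532, 0.1729]
eef_rot: [0.731, 0.682, 0.001, 0.001]
contact_force: [-0.6, -1.4, -0.4]
opening: 0.704
finger_force: 0.0
```

{"method": "step_arm", "body": {
  "increments": [
    [[0,0,-2],[0,0,0]],
    [[0,0,-2],[0,0,0]],
    [[0,0,-2],[0,0,0]],
    [[0,0,-2],[0,0,0]],
    [[0,0,-1.5],[0,0,0]],
    [[0,0,-1],[0,0,0]],
    [[0,0,0],[0,0,0]],
    [[0,0,0],[0,0,0]],
    [[0,0,0],[0,0,0]],
    [[0,0,0],[0,0,0]]
  ]
}}

```text
clock: 24.55
tool_pos: [0.6656, -0.0532, 0.0679]
eef_rot: [0.731, 0.683, 0.001, 0.001]
contact_force: [0.3, -0.8, -0.2]
opening: 0.705
finger_force: 0.0
```

{"method": "step_arm", "body": {
  "increments": [
    [[0,0,0],[0,0,0]],
    [[0,0,0],[0,0,0]],
    [[0,0,0],[0,0,0]],
    [[0,0,0],[0,0,0]],
    [[0,0,0],[0,0,0]],
    [[0,0,0],[0,0,0]],
    [[0,0,0],[0,0,0]],
    [[0,0,0],[0,0,0]],
    [[0,0,0],[0,0,0]],
    [[0,0,0],[0,0,0]]
  ],
  "fingers": 0,
  "grip_force": 30
}}

```text
clock: 25.55
tool_pos: [0.665, -0.0532, 0.0669]
eef_rot: [0.731, 0.683, 0.0, 0.0]
contact_force: [-0.4, 0.1, 1.1]
opening: 0.271
finger_force: 29.9
```

{"method": "step_arm", "body": {
  "increments": [
    [[0,0,1],[0,0,0]],
    [[0,0,2],[0,0,0]],
    [[0,0,3],[0,0,0]],
    [[0,0,3],[0,0,0]],
    [[0,0,3],[0,0,0]],
    [[0,0,3],[0,0,0]],
    [[-1,-1,0],[0,0,0]],
    [[-2,-2,0],[0,0,0]],
    [[-2.5,-2.5,0],[0,0,0]],
    [[-2.5,-2.5,0],[0,0,0]]
  ]
}}

```text
clock: 26.55
tool_pos: [0.584, -0.1337, 0.2176]
eef_rot: [0.731, 0.683, 0.0, 0.0]
contact_force: [0.6, -0.8, 0.2]
opening: 0.272
finger_force: 29.9
```

{"method": "step_arm", "body": {
  "increments": [
    [[-2.5,-2.5,0],[0,0,0]],
    [[-2.5,-2.5,0],[0,0,0]],
    [[-1.5,-1.5,0],[0,0,0]],
    [[-0.8,0,0],[0,0,0]],
    [[0,0,0],[0,0,0]],
    [[0,0,0],[0,0,0]],
    [[0,0,0],[0,0,0]],
    [[0,0,0],[0,0,0]],
    [[0,0,0],[0,0,0]],
    [[0,0,0],[0,0,0]]
  ]
}}

```text
clock: 27.55
tool_pos: [0.5122, -0.1978, 0.2168]
eef_rot: [0.731, 0.683, 0.0, 0.0]
contact_force: [-0.2, 0.0, -1.3]
opening: 0.265
finger_force: 29.9
```

```bash
timeout 60 python3 - <<'E'
from h import *
c,p,d=snap("wrist","w5"); s=r.get_state(); print(s["tool_pos"],s["eef_rot"],s["opening"])
u,v=w2px(c,[.512,-.131,.12]); print(u,v)
u,v=int(u),int(v); print(w2px(c,[.511,-.132,.106]))
i=cv2.cvtColor(p,cv2.COLOR_RGB2BGR); a=cv2.resize(i[v-50:v+50,u-60:u+60],None,fx=5,fy=5,interpolation=cv2.INTER_CUBIC); cv2.imwrite("pics/w5c.png",a); print(u-60,v-50)
E
```

```text
[ 0.51212942 -0.1979827   0.21682182] [ 7.30658729e-01  6.82742864e-01  5.57567233e-05 -1.65171120e-05] 0.2679104915430969
304.19259255761176 138.38523547635407
(np.float64(303.2893851446701), np.float64(138.9809867133634))
244 88
```

View pics/w5c.png

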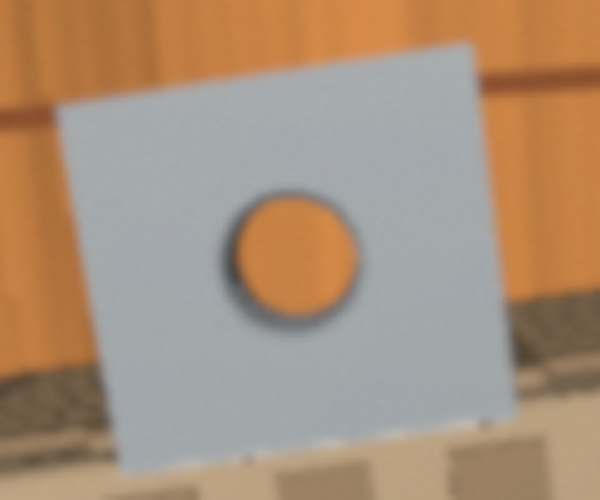

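The hole's upper mouth is centred at about (302,139.6) in the full picture, i.e. near (0.5107, -0.1316).

{"method": "step_arm", "body": {
  "increments": [
    [[-0.1,1.6,0],[0,0,0]],
    [[0,2,0],[0,0,0]],
    [[0,2,0],[0,0,0]],
    [[0,1,0],[0,0,0]],
    [[0,0,-1],[0,0,0]],
    [[0,0,-1],[0,0,0]],
    [[0,0,0],[0,0,0]],
    [[0,0,0],[0,0,0]],
    [[0,0,0],[0,0,0]],
    [[0,0,0],[0,0,0]]
  ]
}}

```text
clock: 28.6
tool_pos: [0.5111, -0.1326, 0.1971]
eef_rot: [0.731, 0.682, 0.0, 0.0]
contact_force: [0.1, -0.1, -1.3]
opening: 0.269
finger_force: 29.9
```

{"method": "step_arm", "body": {
  "increments": [
    [[0,0.1,-1],[0,0,0]],
    [[0,0,-1],[0,0,0]],
    [[0,0,-0.5],[0,0,0]],
    [[0,0,-0.5],[0,0,0]],
    [[0,0,-0.5],[0,0,0]],
    [[0,0,-0.3],[0,0,0]],
    [[0,0,0],[0,0,0]],
    [[0,0,0],[0,0,0]],
    [[0,0,0],[0,0,0]],
    [[0,0,0],[0,0,0]]
  ]
}}

```text
clock: 29.6
tool_pos: [0.5111, -0.1312, 0.1591]
eef_rot: [0.731, 0.683, 0.0, 0.0]
contact_force: [-1.3, -0.8, -0.7]
opening: 0.271
finger_force: 29.9
```

{"method": "step_arm", "body": {
  "increments": [
    [[0,0,-0.6],[0,0,0]],
    [[0,0,-0.6],[0,0,0]],
    [[0,0,-0.6],[0,0,0]],
    [[0,0,-0.5],[0,0,0]],
    [[0,0,-0.4],[0,0,0]],
    [[0,0,-0.2],[0,0,0]],
    [[0,0,-0.1],[0,0,0]],
    [[0,0,-0.1],[0,0,0]],
    [[0,0,0],[0,0,0]],
    [[0,0,0],[0,0,0]]
  ]
}}

```text
clock: 30.6
tool_pos: [0.511, -0.1312, 0.128]
eef_rot: [0.731, 0.683, 0.0, 0.0]
contact_force: [0.4, 0.5, -1.1]
opening: 0.271
finger_force: 29.9
```

{"method": "step_arm", "body": {
  "increments": [
    [[0,0,-0.1],[0,0,0]],
    [[0,0,-0.1],[0,0,0]],
    [[0,0,0],[0,0,0]],
    [[0,0,0],[0,0,0]],
    [[0,0,0],[0,0,0]],
    [[0,0,0],[0,0,0]],
    [[0,0,0],[0,0,0]],
    [[0,0,0],[0,0,0]],
    [[0,0,0],[0,0,0]],
    [[0,0,0],[0,0,0]]
  ]
}}

```text
clock: 31.6
tool_pos: [0.5112, -0.1312, 0.1272]
eef_rot: [0.731, 0.683, 0.0, 0.001]
contact_force: [-2.8, 0.6, 11.3]
opening: 0.268
finger_force: 29.9
```

{"method": "step_arm", "body": {
  "increments": [
    [[0,0,0],[0,0,0]],
    [[0,0,0],[0,0,0]],
    [[0,0,0],[0,0,0]],
    [[0,0,0],[0,0,0]],
    [[0,0,2],[0,0,0]],
    [[0,0,3],[0,0,0]],
    [[0,0,3],[0,0,0]],
    [[0,-3,0],[0,0,0]],
    [[0,-3,0],[0,0,0]],
    [[0,-3,0],[0,0,0]]
  ],
  "fingers": 0.6
}}

```text
clock: 32.6
tool_pos: [0.5109, -0.2222, 0.2061]
eef_rot: [0.731, 0.683, 0.0, 0.0]
contact_force: [0.6, 0.3, 0.1]
opening: 0.603
finger_force: 0.0
```

```bash
timeout 60 python3 - <<'E'
from h import *
r.snapshot("top")
c,p,d=snap("wrist","w6"); s=r.get_state(); print(s["tool_pos"],s["contact_force"])
q=cloud(c,d).reshape(-1,3); m=(abs(q[:,0]-.511)<.03)&(abs(q[:,1]+.1312)<.03)&(q[:,2]>.14)
print("head top",m.sum(),np.percentile(q[m,2],[5,50,95]),cv2.minAreaRect((q[m,:2]*1000).astype(np.float32)))
cs,ps,ds=snap("scene","sc4"); cv2.imwrite("pics/sc4c.png",cv2.resize(cv2.cvtColor(ps[220:460,60:380],cv2.COLOR_RGB2BGR),(800,600)))
E
```

```text
[ 0.50980779 -0.22688262  0.20526953] [ 0.3087721  -0.06433594  0.18172025]
head top 2803 [0.15658097 0.15883512 0.16010331] ((512.404541015625, -131.69232177734375), (24.0528621673584, 24.305675506591797), 86.0762939453125)
```

View pics/sc4c.png

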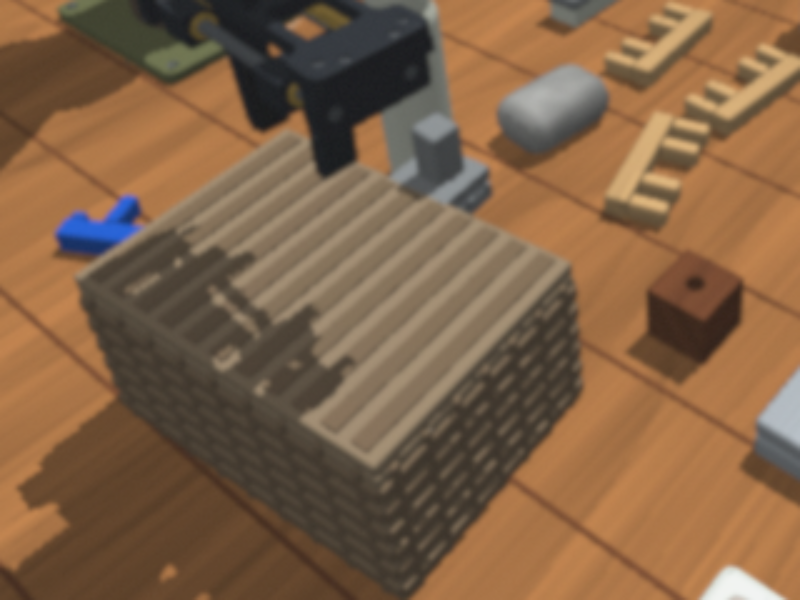

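The scene shows the lid shut, with the pin head (437,145) resting on the lid's tab. Its top measures about 0.159 m against the expected 0.160 m. I'll settle the arm clear and hand the job in.

{"method": "step_arm", "body": {
  "increments": [
    [[0,0,2],[0,0,0]],
    [[0,0,3],[0,0,0]],
    [[0,0,3],[0,0,0]],
    [[0,0,0],[0,0,0]],
    [[0,0,0],[0,0,0]],
    [[0,0,0],[0,0,0]],
    [[0,0,0],[0,0,0]],
    [[0,0,0],[0,0,0]],
    [[0,0,0],[0,0,0]],
    [[0,0,0],[0,0,0]]
  ]
}}

```text
clock: 33.75
tool_pos: [0.5109, -0.2211, 0.2856]
eef_rot: [0.731, 0.683, -0.0, -0.0]
contact_force: [-0.9, -0.8, -0.2]
opening: 0.6
finger_force: 0.0
```

```bash
timeout 60 python3 -c "
from plant import r
print(r.finish_job())"
```

```text
the job is handed in; nothing more can be done
None
```

The job is handed in at about 34 s: both damaged separators are in the hamper, the lid is shut, and the pin is pushed through both tabs with its head resting on the lid's tab; the hand-in returned no verdict.

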